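# Square the scraper stack and pin it in its keeper

### The job

Pack the three ski scrapers for the trip: first slide the loose stack gently, never loading the keeper with more than about 30 N, fully home and square against both fences of the oak keeper, so that their holes line up with the hole in its base. Then take the red-handled rod out of its parking block and pass it down through all three scrapers into the base until its handle sits on the top scraper, let go, and leave the other things on the bench where they are.

Things in the scene. Friction and masses are not known exactly. Their poses are not given: they have to be found in the camera images.
- keeper: Steel plate fixed to the bench, origin centre of underside. On it a fixed oak tray, z = 0 to 20 mm, x -95 to 75, y -70 to 55 mm, with a 12 mm thick end fence along its +x edge and a side fence (x = -50 to 63) along its +y edge, tops z = 52, and a 14 mm hole under the scrapers' home. The tray is bolted up to 12 mm off in x and y (not reported): fence faces at x = 63 +-12, y = 43 +-12. Load limit 35 N
- orange_scraper: Orange polycarbonate scraper, bottom of the stack: flat plate 100 (x) x 60 (y) x 10 mm, about 70 g, slick (friction about 0.25), with a 14 mm through hole on its long centre line, 25 mm from its centre towards +x. Origin: centre of the underside; x along its length, z up. Starts loose, 5 to 43 mm short of its home on the fences (centre 50 mm from the end fence, 30 mm from the side fence), up to 7 degrees askew
- blue_scraper: Blue polycarbonate scraper, middle of the stack: flat plate 100 (x) x 60 (y) x 10 mm, about 70 g, slick (friction about 0.25), with a 14 mm through hole on its long centre line, 25 mm from its centre towards +x. Origin: centre of the underside; x along its length, z up. Starts loose, 5 to 43 mm short of its home on the fences (centre 50 mm from the end fence, 30 mm from the side fence), up to 7 degrees askew
- yellow_scraper: Yellow polycarbonate scraper, top of the stack: flat plate 100 (x) x 60 (y) x 10 mm, about 70 g, slick (friction about 0.25), with a 14 mm through hole on its long centre line, 25 mm from its centre towards +x. Origin: centre of the underside; x along its length, z up. Starts loose, 5 to 43 mm short of its home on the fences (centre 50 mm from the end fence, 30 mm from the side fence), up to 7 degrees askew
- orange_scraper_hole (a point): Centre of the hole in the orange scraper, at half its thickness; right over the base hole when home
- blue_scraper_hole (a point): Centre of the hole in the blue scraper, at half its thickness; right over the base hole when home
- yellow_scraper_hole (a point): Centre of the hole in the yellow scraper, at half its thickness; right over the base hole when home
- rod: Steel rod with red handle, 60 g: shank 12 mm diameter, 48 mm long, 3 mm chamfer to an 9 mm wide tip; handle 24 x 24 x 40 mm, faces along the rod's x and y. Origin: centre of the foot, z up, handle at z = 48 to 88 mm. Starts upright in rod_block, foot 4 mm above the bench; home in the keeper, foot 2 mm above the bench, handle resting on the top scraper at 50 mm
- rod_grip (a point): Where to grip the rod's handle: on the axis, 73 mm above the foot, 15 mm below the handle's top, 25 mm above its lower end
- rod_block: Dark oak parking block fixed to the bench, 60 x 60 x 52 mm, with a 14 mm through hole in its middle; origin at the centre of its underside. The rod stands in it, handle resting on its top
- hex_holder: Bystander: zinc hex key holder, 50 x 70 x 35 mm with keys up to 65 mm above the bench, loose; leave alone. Origin: centre of underside
- mug: Bystander: tin mug, 80 mm wide, 85 mm high, handle at +y, loose; leave alone. Origin: centre of underside
- brush: Bystander: copper bristle brush lying bristles up, 130 x 50 x 34 mm, loose; leave alone. Origin: centre of underside
- tip_protector: Bystander: birch ski tip protector, about 97 x 45 x 22 mm, loose; leave alone. Origin: centre of its block's underside
Mind the look-alikes: they are no part of the job. What is meant by the yellow_scraper is not pink, and is the larger of those in its own colour.

How it is judged:
On the way, in this order (a step that is already met when the one before it is completed fails the run):
1. The three scrapers lie square in the keeper with their holes lined up (within 2 mm of each other, 0.08 rad), the rod still well away (horizontal distance between orange_scraper_hole and blue_scraper_hole below 0.002 m and horizontal distance between each of blue_scraper_hole, orange_scraper_hole and yellow_scraper_hole below 0.002 m and angle between the x axis of each of orange_scraper, blue_scraper, yellow_scraper and the x axis of keeper, either way round below 0.08 rad and z of orange_scraper_hole in the frame of keeper between 0.022 and 0.028 m and z of blue_scraper_hole in the frame of keeper between 0.032 and 0.038 m and z of yellow_scraper_hole in the frame of keeper between 0.042 and 0.048 m and horizontal distance between rod and yellow_scraper_hole above 0.03 m), for 0.2 s.
2. The rod's foot is through all three scrapers and below the top of the base (z of rod in the frame of keeper below 0.017 m and horizontal distance between rod and orange_scraper_hole below 0.0025 m and horizontal distance between rod and blue_scraper_hole below 0.0025 m and horizontal distance between rod and yellow_scraper_hole below 0.0025 m), for 0.05 s.
At the end, for the whole second after the job is handed in: Scrapers flat in the keeper (orange, blue, yellow from below), square to it within 0.08 rad; rod upright (0.08 rad) through all three, its foot within 2.5 mm of each hole's centre, down in the base hole under 5 mm above the bench, released, all at rest (horizontal distance between rod and orange_scraper_hole below 0.0025 m and horizontal distance between rod and blue_scraper_hole below 0.0025 m and horizontal distance between rod and yellow_scraper_hole below 0.0025 m and angle between the x axis of each of orange_scraper, blue_scraper, yellow_scraper and the x axis of keeper, either way round below 0.08 rad and z of orange_scraper_hole in the frame of keeper between 0.022 and 0.028 m and z of blue_scraper_hole in the frame of keeper between 0.032 and 0.038 m and z of yellow_scraper_hole in the frame of keeper between 0.042 and 0.048 m and z of rod in the frame of keeper below 0.005 m and angle between rod's own z axis and vertical below 0.08 rad and linear speed of each of rod, orange_scraper, blue_scraper, yellow_scraper below 0.02 m/s and contact force between the fingers and rod below 0.05 N); the robot touches nothing.
It fails at once if The keeper is loaded with more than 35 N, directly or through the scrapers or rod (contact force between keeper and anything else above 35 N).
It fails at once if The hex holder is moved more than 15 mm (distance of hex_holder from where it was at the start of the episode above 0.015 m).
It fails at once if The mug is moved more than 15 mm (distance of mug from where it was at the start of the episode above 0.015 m).
It fails at once if The brush is moved more than 15 mm (distance of brush from where it was at the start of the episode above 0.015 m).
It fails at once if The tip protector is moved more than 15 mm (distance of tip_protector from where it was at the start of the episode above 0.015 m).
It also fails if it takes over 67 s, if anything falls off the work surface, if the arm or the gripper's body presses on something with over 40 N, if the wrist force passes 120 N, or if a joint passes its speed limit or range.

### The arm

A 7-joint arm with a two-finger parallel gripper is mounted at the origin on the work surface. World frame = base frame: x ahead of the robot, y to its left, z up, the work surface at z = 0. Lengths are in m, angles in rad, forces in N, time in s.
With the tool pointing down it reaches from about 0.425 to 0.95 m from the base axis. Payload 4.7 kg.
Tool frame: the origin (TCP) lies midway between the tips of the shut fingers; the grasp point (between the pads) lies 19 mm behind it; z points along the fingers, y is the direction in which the jaws open and shut (so a half turn about z gives the same grasp; the last joint's range is limited). The gripper opens to 85 mm and grips with 20 to 120 N. Pads are 22 mm wide; open, the fingers measure 114 mm over their backs; the gripper's body (76 mm by 85 mm) begins 54 mm behind the grasp point. The pads swing forward as they close: fully open they stand 13 mm farther back than shut.
Start: joints at [1.214, 0.469, -0.049, 1.532, 0.024, 1.141, -0.082], TCP at [0.217, -0.639, 0.231] pointing down, gripper open.
Joint ranges: [-2.59, 2.59], [-0.33, 1.99], [-1.39, 1.29], [0.1, 2.45], [-1.04, 4.18], [0.21, 1.99], [-2.66, 2.66]. Speed limits (rad/s): [2.57, 2.57, 3.14, 3.14, 3.14, 3.14, 3.14].

### API

Orientations are given as a unit quaternion [x, y, z, w].
In Python, from station import status, cams, r gives the robot as it stands. The module is installed in compiled form; this text tells all that it offers.
- The arm moves only by the tool jog_arm, never from a script. Its argument "increments" is a list of rows, each a list of 3 entries, a list of its own where there are three numbers: the shift along the tool's x, y, z in units of 40 mm (1.0 is 40 mm), then the turn, a rotation vector about the tool's x, y, z in units of 5 degrees (1.0 is 5 degrees), then the closure in counts, from 0 (fully open) to 255 (shut). In form: [[[x, y, z], [wx, wy, wz], gripper], ...]. A call has 1 to 5 rows; each row is the pose to reach, as a shift and turn from the pose commanded when the call began, along the tool's axes at that moment; what a row does not reach only later rows make up. A row lasts 1/10 s, in which the tool goes at most 50 mm and 8.59 degrees, less where a joint would pass 70% of its speed; a pose out of reach is approached as far as the arm can. A call with a gripper value outside its range is refused whole. The fingers move at their own pace and stop on an object; "newtons" is the grip in N (left out, the last holds). Time passes only in rows, so rows that repeat a pose let the fingers close. It gives the time, the measured TCP pose, the force and the opening at its end, in the units of the state.
- status.sense(): the state, without advancing time (a new reading comes with each control period).
- cams.capture(name): name is "side" or "top" or "wrist"; returns the picture (400x640x3 uint8, red, green, blue); there is no depth.
- cams.camera_model(name): a dict with "mtx" (3x3 intrinsics, pixels), "distortion" ([k1, k2, p1, p2, k3] as OpenCV has them; the pictures are not rectified), "rvec" (rotation vector, rad) and "tvec" (3), from world to camera coordinates, as OpenCV has them. Camera axes: x right, y down, z forward; pixel columns grow to the right and rows downward; lengths in m; the calibration is good to about 2 mm. A picture is of the moment at which its call begins: read the wrist's pose just before it. camera_model takes no time and is no camera call; for the wrist camera it gives the pose at the moment of the call.
- r.sign_off(): hands the job in, once; it reports no verdict.
The state is a dict: "t": time; "joints": joint angles; "dq": joint speeds; "joint_torque": joint torques, N m; "ee_pos": TCP position; "tcp_rot": TCP orientation; "force": force on the tool from outside, world axes, zero at the start; "moment": the same for the moment, N m; "grip_width": opening from 0.0 (shut) to 1.0 (fully open).
Only numpy, scipy, OpenCV 4.12 (cv2) and the standard library are available. Lean on these libraries where they do the work, as an engineer would, in place of code of your own. Each camera call takes 0.05 s, during which the arm holds its last target. There are 200 camera calls.

## Working session

There is one attempt and no reset: what is moved stays moved. The work goes in short steps, Python scripts to look and compute and a tool call to move; the robot and the scene stay as the last step left them, time stands still between calls to the robot, and variables do not carry over. Pictures are saved under pics/ and viewed, about 8 in all and at most 12, crops included, and the job is handed in when it is done.

Besides the shell and the picture viewer there is one more tool, called after "Emit:" as name([rows], argument=value, ...), one row to a line, values as JSON. jog_arm: Moves the arm, as the interface text tells. Its arguments: {"type":"object","properties":{"increments":{"type":"array","items":{"type":"array"}},"newtons":{"type":"number"}},"required":["increments"]}

```bash
mkdir -p pics; cat > h.py <<'E'
import numpy as np, cv2
from station import status, cams, r
from scipy.spatial.transform import Rotation as R
def snap(n,f):
    m=cams.camera_model(n); im=cams.capture(n); cv2.imwrite(f'pics/{f}.png',im[:,:,::-1]); return im,m
def px2w(m,pts,z):
    K=np.array(m['mtx'],float);d=np.array(m['distortion'],float)
    u=cv2.undistortPoints(np.array(pts,float).reshape(-1,1,2),K,d).reshape(-1,2)
    Rm=cv2.Rodrigues(np.array(m['rvec'],float))[0];t=np.array(m['tvec'],float).ravel()
    c=-Rm.T@t; D=np.c_[u,np.ones(len(u))]@Rm
    return c+D*((z-c[2])/D[:,2])[:,None]
def w2px(m,P):
    return cv2.projectPoints(np.array(P,float).reshape(-1,3),np.array(m['rvec'],float),np.array(m['tvec'],float),np.array(m['mtx'],float),np.array(m['distortion'],float))[0].reshape(-1,2)
E
python3 - <<'E'
from h import *
s=status.sense();print(s)
for n in('top','side'):
    im,m=snap(n,n+'0');Rm=cv2.Rodrigues(np.array(m['rvec'],float))[0];print(n,-Rm.T@np.ravel(m['tvec']),m['mtx'],m['distortion'])
    print(Rm)
E
```

```text
{'t': 0.0, 'joints': array([ 1.21410746,  0.46946317, -0.04858836,  1.53372877,  0.02405297,
        1.14098656, -0.08229898]), 'dq': array([-0.00135296,  0.00027241,  0.00116704, -0.00029267, -0.00111027,
       -0.00145262, -0.00042758]), 'joint_torque': array([ 6.88528653e-04, -5.10299850e+01, -4.60843951e-02, -2.37711757e+01,
        1.07506290e-02,  7.38154049e-03, -1.28056183e-05]), 'ee_pos': array([ 0.21714135, -0.63848646,  0.23023198]), 'tcp_rot': array([ 9.86598205e-01,  1.63165494e-01, -1.80431197e-04, -9.84871924e-04]), 'force': array([0.59502427, 0.910124  , 0.16484898]), 'moment': array([0.0160497 , 0.04090001, 0.04043343]), 'grip_width': 0.9997346811692877}
top [0.50937113 0.05733577 1.10854603] [[447.1033971    0.         323.34369425]
 [  0.         447.1033971  192.54720083]
 [  0.           0.           1.        ]] [-0.01035159  0.          0.          0.          0.        ]
[[-0.01851927 -0.99982171  0.00368504]
 [-0.9963137   0.01814527 -0.08384361]
 [ 0.0837618  -0.00522418 -0.99647211]]
side [ 0.15820339 -0.62228696  0.52157914] [[451.15528578   0.         312.75406258]
 [  0.         451.15528578 195.41560669]
 [  0.           0.           1.        ]] [-0.11960474  0.          0.          0.          0.        ]
[[ 0.84471508 -0.53471718  0.02310794]
 [-0.2386878  -0.41500597 -0.87795112]
 [ 0.47904548  0.73610297 -0.47819227]]
```

View pics/top0.png

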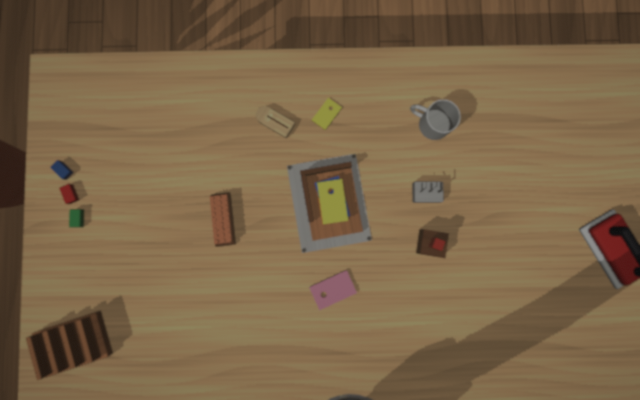

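View pics/side0.png

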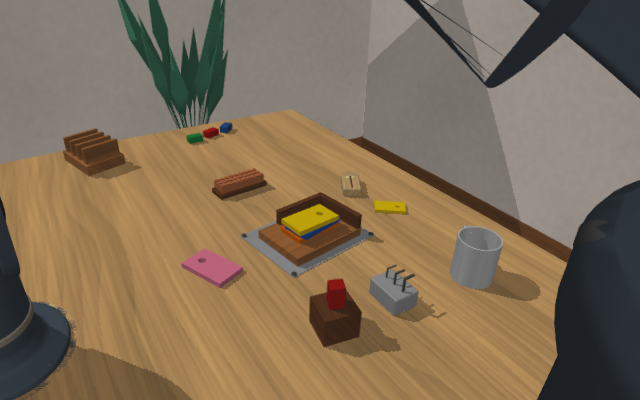

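Candidates for the yellow scraper are the stack top at top px (332,200), the small loose yellow one at (327,112) and the pink one at (333,290). I choose (332,200): it lies on the stack in the keeper and is the larger yellow one. The red rod stands in its dark block at (437,243).

```bash
python3 - <<'E'
from h import *
im=cv2.imread('pics/top0.png')[:,:,::-1].copy();m=cams.camera_model('top')
hsv=cv2.cvtColor(im,cv2.COLOR_RGB2HSV)
def big(mask,box):
    k=np.zeros_like(mask);x0,y0,x1,y1=box;k[y0:y1,x0:x1]=mask[y0:y1,x0:x1]
    return max(cv2.findContours(k,0,1)[0],key=cv2.contourArea)
c=big(cv2.inRange(hsv,(22,120,60),(38,255,255)),(300,160,365,245))
q=cv2.boxPoints(cv2.minAreaRect(c));P=px2w(m,q,.05);print('yellow',P.round(4)[:,:2],P.mean(0),[np.linalg.norm(P[i]-P[i-1]) for i in(0,1)])
c=big(cv2.inRange(hsv,(0,0,60),(179,60,255)),(270,140,390,260))
q=cv2.boxPoints(cv2.minAreaRect(c));P=px2w(m,q,.006);print('plate',P.round(4)[:,:2],P.mean(0),[np.linalg.norm(P[i]-P[i-1]) for i in(0,1)])
e=P[1]-P[0];print('edge angles deg',np.degrees(np.arctan2(e[1],e[0])),q)
c=big(cv2.inRange(hsv,(0,180,80),(6,255,255))|cv2.inRange(hsv,(172,150,80),(179,255,255)),(415,225,455,262))
q=cv2.boxPoints(cv2.minAreaRect(c));print('red',q,px2w(m,[q.mean(0)],.092))
cr=np.hstack([cv2.resize(im[145:260,275:385],None,fx=4,fy=4,interpolation=2),cv2.resize(im[215:272,405:465],(320,460),interpolation=2)])
cv2.imwrite('pics/crop1.png',cr[:,:,::-1])
E
```

```text
yellow [[ 0.623   0.0677]
 [ 0.6307  0.0058]
 [ 0.5309 -0.0061]
 [ 0.5233  0.0553]] [0.57698734 0.03065975 0.05      ] [np.float64(0.10042177600259011), np.float64(0.0623320245098368)]
plate [[ 0.6714  0.1436]
 [ 0.6999 -0.0311]
 [ 0.483  -0.0643]
 [ 0.4556  0.1077]] [0.57747717 0.03895004 0.006     ] [np.float64(0.21882010517304554), np.float64(0.17698630612704658)]
edge angles deg -80.724084681902 [[285.8373  165.4293 ]
 [355.75204 152.84465]
 [371.44363 240.02016]
 [301.5289  252.60481]]Traceback (most recent call last):
  File "<stdin>", line 12, in <module>
  File "<stdin>", line 6, in big
ValueError: max() iterable argument is empty
```

```bash
python3 - <<'E'
from h import *
im=cv2.imread('pics/top0.png')[:,:,::-1].copy();m=cams.camera_model('top')
print(im[243,437],px2w(m,[[438,244]],.092))
s=status.sense();p=s['ee_pos'];Rt=R.from_quat(s['tcp_rot']);w=cams.camera_model('wrist')
Rm=cv2.Rodrigues(np.array(w['rvec'],float))[0];c=-Rm.T@np.ravel(w['tvec'])
print('cam in tool',Rt.inv().apply(c-p),'optical axis in tool',Rt.inv().apply(Rm[2]),w['mtx'])
print('x angle',np.degrees(np.arctan2(*Rt.as_matrix()[[1,0],0])))
print('shift to keeper/40mm',Rt.inv().apply(np.array([.50,.02,.25])-p)/.04)
cr=np.hstack([cv2.resize(im[145:260,275:385],None,fx=4,fy=4,interpolation=2),cv2.resize(im[215:272,405:465],(320,460),interpolation=2)])
cv2.imwrite('pics/crop1.png',cr[:,:,::-1])
E
```

```text
[115  44  37] [[ 0.47322578 -0.20534173  0.092     ]]
cam in tool [ 7.33302543e-02 -1.15535453e-04 -1.43173188e-01] optical axis in tool [-2.87724170e-01  1.78235001e-04  9.57713303e-01] [[294.29905411   0.         321.43048733]
 [  0.         294.29905411 199.52035914]
 [  0.           0.           1.        ]]
x angle 18.783264361626532
shift to keeper/40mm [ 11.99601981 -13.31120199  -0.46822592]
```

View pics/crop1.png

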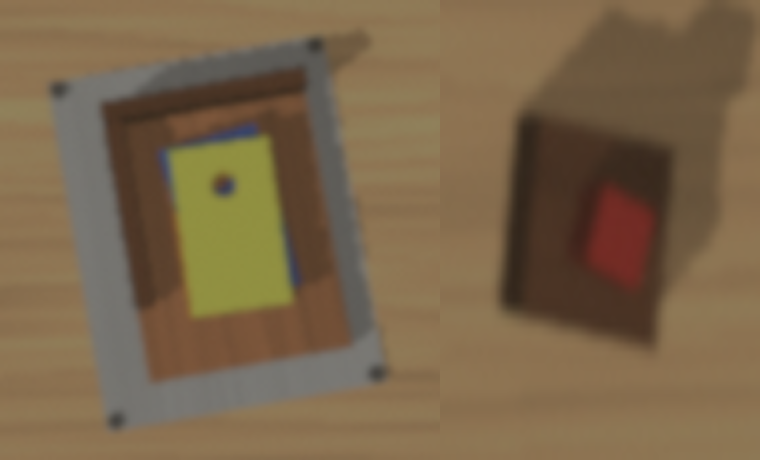

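Crop: the yellow stack top with its hole shows at crop (222,185), with blue peeking out under it. The red handle stands in the dark block at crop (622,237).

Emit:
jog_arm([
  [[1.0,-0.95,-0.04],[0,0,0],0],
  [[2.0,-1.9,-0.07],[0,0,0],0],
  [[3.0,-2.8,-0.1],[0,0,0],0],
  [[4.0,-3.7,-0.13],[0,0,0],0],
  [[4.6,-4.3,-0.17],[0,0,0],0],
])

```text
t: 0.6
ee_pos: [0.3359, -0.4166, 0.2377]
tcp_rot: [0.987, 0.163, -0.0, -0.0]
force: [1.1, -0.7, 0.2]
grip_width: 0.997
```

Emit:
jog_arm([
  [[1.0,-0.95,-0.04],[0,0,0],0],
  [[2.0,-1.9,-0.07],[0,0,0],0],
  [[3.0,-2.8,-0.1],[0,0,0],0],
  [[4.0,-3.7,-0.13],[0,0,0],0],
  [[4.6,-4.3,-0.17],[0,0,0],0],
])

```text
t: 1.1
ee_pos: [0.4536, -0.1965, 0.2447]
tcp_rot: [0.987, 0.163, -0.0, 0.0]
force: [0.4, -0.1, -0.4]
grip_width: 1.003
```

Emit:
jog_arm([
  [[1.0,-0.95,-0.04],[0,0,0.5],0],
  [[2.0,-1.9,-0.07],[0,0,1],0],
  [[3.0,-2.8,-0.1],[0,0,1.5],0],
  [[4.0,-3.7,-0.13],[0,0,1.96],0],
  [[4.6,-4.3,-0.17],[0,0,1.96],0],
])

```text
t: 1.6
ee_pos: [0.5716, 0.0234, 0.2511]
tcp_rot: [0.997, 0.078, -0.0, 0.0]
force: [1.7, -1.3, 0.8]
grip_width: 0.998
```

Emit:
jog_arm([
  [[0,0,0],[0,0,0],100],
  [[0,0,0],[0,0,0],100],
  [[0,0,0],[0,0,0],100],
])

```text
t: 1.9
ee_pos: [0.5705, 0.0203, 0.2509]
tcp_rot: [0.997, 0.077, -0.001, 0.001]
force: [-0.1, -0.8, -0.8]
grip_width: 0.609
```

```bash
python3 - <<'E'
from h import *
s=status.sense();im,m=snap('wrist','w1')
np.save('w1.npy',m,allow_pickle=True)
hsv=cv2.cvtColor(im,cv2.COLOR_RGB2HSV)
k=cv2.inRange(hsv,(22,120,50),(38,255,255))
for c in cv2.findContours(k,0,1)[0]:
    if cv2.contourArea(c)>300:
        q=cv2.boxPoints(cv2.minAreaRect(c));P=px2w(m,q,.05);print(q.round().tolist(),P.round(4)[:,:2].tolist(),P.mean(0).round(4))
k=cv2.inRange(hsv,(100,100,30),(130,255,255))
for c in cv2.findContours(k,0,1)[0]:
    if cv2.contourArea(c)>30: print('blue',cv2.boundingRect(c))
print(np.degrees(np.arctan2(*R.from_quat(s['tcp_rot']).as_matrix()[[1,0],0])))
E
```

```text
[[550.0, 142.0], [552.0, 133.0], [641.0, 157.0], [639.0, 166.0]] [[0.6537, -0.2426], [0.6644, -0.2418], [0.6582, -0.3731], [0.6467, -0.3749]] [ 0.6558 -0.3081  0.05  ]
[[286.0, 125.0], [340.0, 125.0], [340.0, 209.0], [286.0, 209.0]] [[0.6218, 0.0691], [0.6313, 0.0084], [0.532, -0.0091], [0.5217, 0.0567]] [0.5767 0.0313 0.05  ]
[[376.0, 128.0], [376.0, 121.0], [482.0, 131.0], [482.0, 139.0]] [[0.634, -0.0326], [0.6426, -0.0317], [0.652, -0.1564], [0.6432, -0.1582]] [ 0.6429 -0.0947  0.05  ]
[[9.0, 86.0], [9.0, 75.0], [132.0, 75.0], [132.0, 86.0]] [[0.6211, 0.3993], [0.6336, 0.398], [0.6509, 0.2465], [0.6391, 0.2465]] [0.6362 0.3226 0.05  ]
[[130.0, 75.0], [132.0, 65.0], [238.0, 84.0], [236.0, 94.0]] [[0.6509, 0.2482], [0.6617, 0.2462], [0.6577, 0.1275], [0.6469, 0.1286]] [0.6543 0.1876 0.05  ]
blue (284, 118, 51, 20)
8.873971251694192
```

View pics/w1.png

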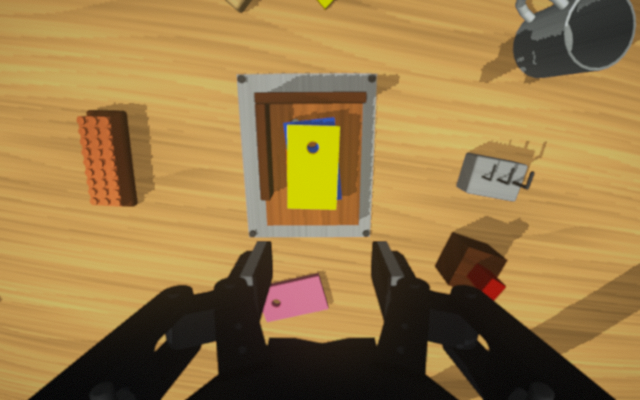

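The wrist view shows the keeper square to the tool axes. Yellow corners are (286,125) to (340,209), its hole is at (313,147), and blue peeks out at (310,121). The end fence's inner edge is near row 103 and the side fence's near col 270.

```bash
python3 - <<'E'
from h import *
m=np.load('w1.npy',allow_pickle=True).item()
s=status.sense();p=s['ee_pos'];Rt=R.from_quat(s['tcp_rot'])
f=lambda px,z:(Rt.inv().apply(px2w(m,px,z)-p)*1000).round(1)
print('tool-frame mm: yellow',f([[286,125],[340,125],[340,209],[286,209],[313,147]],.05)[:,:2].tolist())
print('end fence',f([[290,103],[350,103]],.052)[:,:2].tolist(),'side',f([[270,120],[270,190]],.052)[:,:2].tolist())
print('tray corner',f([[359,224],[268,224]],.02)[:,:2].tolist(),'plate',f([[238,76],[375,75],[371,237],[250,237]],.006)[:,:2].tolist())
print(p)
E
```

```text
tool-frame mm: yellow [[58.4, -41.0], [58.5, 20.5], [-42.3, 22.5], [-42.4, -44.2], [33.5, -10.4]]
end fence [[82.4, -35.6], [82.5, 31.0]] side [[64.0, -58.7], [-17.7, -62.4]]
tray corner [[-73.9, 50.8], [-74.2, -73.3]] plate [[116.0, -104.0], [117.2, 65.3], [-99.5, 70.9], [-99.8, -103.0]]
[0.57054177 0.01985642 0.25108792]
```

Emit:
jog_arm([
  [[-1.0,-0.28,0.6],[0,0,0],180],
  [[-1.9,-0.28,1.5],[0,0,0],180],
  [[-1.9,-0.28,2.5],[0,0,0],180],
  [[-1.9,-0.28,3.5],[0,0,0],180],
  [[-1.9,-0.28,4.4],[0,0,0],180],
])

```text
t: 2.45
ee_pos: [0.4935, 0.0188, 0.0744]
tcp_rot: [0.997, 0.077, 0.0, 0.001]
force: [1.0, -0.2, -0.5]
grip_width: 0.298
```

Emit:
jog_arm([
  [[0,0,0.6],[0,0,0],180],
  [[0,0,1.0],[0,0,0],180],
  [[0,0,1.25],[0,0,0],180],
  [[0,0,1.3],[0,0,0],180],
  [[0,0,1.3],[0,0,0],180],
])

```text
t: 2.95
ee_pos: [0.4945, 0.0205, 0.0239]
tcp_rot: [0.997, 0.078, 0.0, 0.0]
force: [0.3, 0.5, 0.2]
grip_width: 0.293
```

Emit:
jog_arm([
  [[0.15,0,0.03],[0,0,0],180],
  [[0.3,0,0.03],[0,0,0],180],
  [[0.45,0,0.03],[0,0,0],180],
  [[0.55,0,0.03],[0,0,0],180],
  [[0.6,0,0.03],[0,0,0],180],
])

```text
t: 3.45
ee_pos: [0.5184, 0.0249, 0.0224]
tcp_rot: [0.997, 0.078, -0.0, 0.0]
force: [-0.8, -0.0, 0.0]
grip_width: 0.296
```

Emit:
jog_arm([
  [[0.06,0,0],[0,0,0],180],
  [[0.12,0,0],[0,0,0],180],
  [[0.18,0,0],[0,0,0],180],
  [[0.24,0,0],[0,0,0],180],
  [[0.3,0,0],[0,0,0],180],
])

```text
t: 3.95
ee_pos: [0.53, 0.0267, 0.0222]
tcp_rot: [0.997, 0.078, -0.0, 0.0]
force: [-0.1, -0.7, -1.2]
grip_width: 0.296
```

```bash
python3 - <<'E'
from h import *
s=status.sense();Rt=R.from_quat(s['tcp_rot']);print(s['ee_pos'],Rt.inv().apply(s['force']))
im,m=snap('wrist','w2');im2,_=snap('side','s2')
a=cv2.resize(im[80:250,180:460],None,fx=2.5,fy=2.5,interpolation=2)
b=cv2.resize(im2[180:290,230:390],(700,480),interpolation=2)[:170]
cv2.imwrite('pics/c2.png',a[:,:,::-1])
E
```

```text
[0.52998072 0.02667592 0.02223291] [-0.25250414  0.67633403  1.21286062]
```

View pics/w2.png

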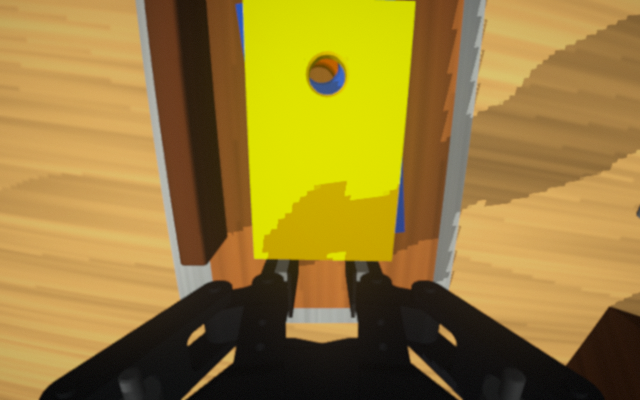

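Fingers are at the yellow end face (row 260), with the side fence at left (cols 205-225). The push continues slowly.

Emit:
jog_arm([
  [[0.04,0,0],[0,0,0],180],
  [[0.08,0,0],[0,0,0],180],
  [[0.12,0,0],[0,0,0],180],
  [[0.16,0,0],[0,0,0],180],
  [[0.2,0,0],[0,0,0],180],
])

```text
t: 4.55
ee_pos: [0.5372, 0.0279, 0.0221]
tcp_rot: [0.997, 0.078, -0.001, 0.0]
force: [-3.4, 0.1, 1.7]
grip_width: 0.29
```

```bash
cat > y.py <<'E'
from h import *
s=status.sense();Rt=R.from_quat(s['tcp_rot']);p=s['ee_pos'];print(p,'Ftool',Rt.inv().apply(s['force']).round(2))
im,m=snap('wrist','w_%.2f'%s['t'])
hsv=cv2.cvtColor(im,cv2.COLOR_RGB2HSV)
k=cv2.inRange(hsv,(22,150,60),(32,255,255))
c=max(cv2.findContours(k,0,1)[0],key=cv2.contourArea).reshape(-1,2)
K=Rt.inv().apply(px2w(m,c,.05)-p)*1000
# tool-frame top outline: rear edge and side edges (mm, relative to TCP)
print('rear x',np.percentile(K[:,0],1).round(1),'front',K[:,0].max().round(1),'y',np.percentile(K[:,1],[3,97]).round(1))
E
python3 y.py
```

```text
[0.53716206 0.02794113 0.02213258] Ftool [-3.35 -0.58 -1.72]
rear x 10.5 front 111.2 y [-30.3  30.8]
```

Emit:
jog_arm([
  [[0.02,0,0],[0,0,0],180],
  [[0.04,0,0],[0,0,0],180],
  [[0.04,0,0],[0,0,0],180],
])

```text
t: 4.9
ee_pos: [0.538, 0.0283, 0.0219]
tcp_rot: [0.997, 0.078, -0.001, 0.0]
force: [-6.0, 0.5, 1.8]
grip_width: 0.296
```

Emit:
jog_arm([
  [[0.02,0,0],[0,0,0],180],
  [[0.04,0,0],[0,0,0],180],
  [[0.04,0,0],[0,0,0],180],
])

```text
t: 5.2
ee_pos: [0.5392, 0.0287, 0.0218]
tcp_rot: [0.997, 0.079, -0.002, 0.0]
force: [-5.1, 1.4, 1.6]
grip_width: 0.288
```

```bash
python3 y.py
```

```text
[0.53921826 0.02866427 0.02177062] Ftool [-4.78 -2.19 -1.57]
rear x 10.3 front 111.1 y [-30.2  31.6]
```

Emit:
jog_arm([
  [[0.02,0,0],[0,0,0],180],
  [[0.04,0,0],[0,0,0],180],
  [[0.04,0,0],[0,0,0],180],
])

```text
t: 5.55
ee_pos: [0.54, 0.0286, 0.0216]
tcp_rot: [0.997, 0.078, -0.003, 0.0]
force: [-6.8, 1.3, 1.9]
grip_width: 0.293
```

Emit:
jog_arm([
  [[0.02,0,0],[0,0,0],180],
  [[0.02,0,0],[0,0,0],180],
])

```text
t: 5.75
ee_pos: [0.5403, 0.0286, 0.0215]
tcp_rot: [0.997, 0.078, -0.003, 0.0]
force: [-8.5, -0.0, 2.8]
grip_width: 0.294
```

Emit:
jog_arm([
  [[0.03,0,0],[0,0,0],180],
  [[0.06,0,0],[0,0,0],180],
  [[0.06,0,0],[0,0,0],180],
])

```text
t: 6.05
ee_pos: [0.5405, 0.0285, 0.0211]
tcp_rot: [0.997, 0.078, -0.005, 0.001]
force: [-11.6, -1.3, 5.0]
grip_width: 0.295
```

```bash
python3 y.py
```

```text
[0.54047744 0.02845734 0.02111465] Ftool [-11.68  -0.57  -4.89]
rear x 10.1 front 110.6 y [-29.8  31.2]
```

Emit:
jog_arm([
  [[-0.2,0,0],[0,0,0],180],
  [[-0.5,0,-0.2],[0,0,0],180],
  [[-0.5,0,-1.0],[0,0,0],255],
  [[-0.5,0,-1.6],[0,0,0],255],
  [[0.2,0.8,-1.6],[0,0,0],255],
])

```text
t: 6.6
ee_pos: [0.5587, 0.0034, 0.0908]
tcp_rot: [0.997, 0.082, 0.003, -0.001]
force: [2.1, 0.5, 0.4]
grip_width: -0.002
```

Emit:
jog_arm([
  [[0.7,0.65,0],[0,0,0],255],
  [[1.3,0.65,0],[0,0,0],255],
  [[1.3,0.65,0.9],[0,0,0],255],
  [[1.3,0.65,1.5],[0,0,0],255],
  [[1.3,0.65,1.57],[0,0,0],255],
])

```text
t: 7.1
ee_pos: [0.6123, -0.0192, 0.0214]
tcp_rot: [0.997, 0.078, -0.002, -0.0]
force: [-1.1, -0.5, -1.1]
grip_width: -0.002
```

```bash
python3 y.py
```

```text
[ 0.61232945 -0.01917754  0.02140118] Ftool [-1.19  0.35  1.06]
rear x -28.8 front 47.9 y [-88.8 -26. ]
```

```bash
ls pics|tail -3
```

```text
w_5.20.png
w_6.05.png
w_7.10.png
```

Emit:
jog_arm([
  [[0,-0.08,-0.04],[0,0,0],255],
  [[0,-0.16,-0.04],[0,0,0],255],
  [[0,-0.24,-0.04],[0,0,0],255],
  [[0,-0.3,-0.04],[0,0,0],255],
  [[0,-0.35,-0.04],[0,0,0],255],
])

```text
t: 7.65
ee_pos: [0.612, -0.0046, 0.0257]
tcp_rot: [0.997, 0.078, 0.001, 0.0]
force: [-0.2, 0.1, 0.3]
grip_width: 0.002
```

Emit:
jog_arm([
  [[0,-0.04,0],[0,0,0],255],
  [[0,-0.08,0],[0,0,0],255],
  [[0,-0.12,0],[0,0,0],255],
  [[0,-0.16,0],[0,0,0],255],
  [[0,-0.2,0],[0,0,0],255],
])

```text
t: 8.15
ee_pos: [0.6105, 0.003, 0.025]
tcp_rot: [0.997, 0.078, -0.0, 0.0]
force: [-0.2, -0.6, 0.3]
grip_width: -0.003
```

```bash
python3 y.py; cp pics/w_8*.png pics/w3.png
```

```text
[0.61048592 0.00303866 0.02501078] Ftool [-0.3   0.56 -0.26]
rear x -22.9 front 46.2 y [-75.6 -13.6]
```

View pics/w3.png

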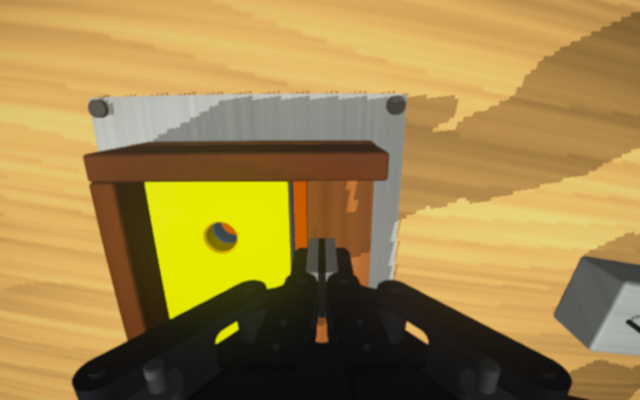

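Yellow's front edge lies flat along the end fence (row 181). Its left edge at col 145 is still about 15 mm short of the side fence face (col ~120). The finger is next to its right edge (col 292).

Emit:
jog_arm([
  [[0,-0.05,0.02],[0,0,0],255],
  [[0,-0.1,0.02],[0,0,0],255],
  [[0,-0.15,0.02],[0,0,0],255],
  [[0,-0.2,0.02],[0,0,0],255],
  [[0,-0.25,0.02],[0,0,0],255],
])

```text
t: 8.7
ee_pos: [0.6089, 0.013, 0.0242]
tcp_rot: [0.997, 0.078, -0.0, 0.0]
force: [0.1, -0.6, -0.1]
grip_width: -0.001
```

```bash
python3 y.py; python3 - <<'E'
from h import *
m=cams.camera_model('wrist');s=status.sense();Rt=R.from_quat(s['tcp_rot'])
E
```

```text
[0.60888859 0.01304153 0.02423092] Ftool [0.05 0.6  0.14]
rear x -22.3 front 46.0 y [-77.  -13.7]
```

Emit:
jog_arm([
  [[0,-0.03,0],[0,0,0],255],
  [[0,-0.06,0],[0,0,0],255],
  [[0,-0.06,0],[0,0,0],255],
])

```text
t: 9.05
ee_pos: [0.6086, 0.0152, 0.0243]
tcp_rot: [0.997, 0.078, -0.0, 0.0]
force: [-0.2, -0.4, -0.5]
grip_width: 0.001
```

Emit:
jog_arm([
  [[0,-0.03,0],[0,0,0],255],
  [[0,-0.06,0],[0,0,0],255],
  [[0,-0.06,0],[0,0,0],255],
])

```text
t: 9.35
ee_pos: [0.6086, 0.0153, 0.0243]
tcp_rot: [0.997, 0.078, 0.0, 0.001]
force: [0.1, -5.1, 1.1]
grip_width: -0.005
```

Emit:
jog_arm([
  [[0,-0.03,0],[0,0,0],255],
  [[0,-0.06,0],[0,0,0],255],
  [[0,-0.06,0],[0,0,0],255],
])

```text
t: 9.65
ee_pos: [0.6086, 0.0153, 0.0244]
tcp_rot: [0.997, 0.077, 0.0, 0.003]
force: [1.3, -9.2, -0.5]
grip_width: 0.004
```

Emit:
jog_arm([
  [[0,-0.02,0],[0,0,0],255],
  [[0,-0.04,0],[0,0,0],255],
  [[0,-0.04,0],[0,0,0],255],
])

```text
t: 9.95
ee_pos: [0.6086, 0.0153, 0.0244]
tcp_rot: [0.997, 0.076, 0.0, 0.004]
force: [1.2, -11.4, 1.9]
grip_width: 0.002
```

Emit:
jog_arm([
  [[0,0.3,0],[0,0,0],255],
  [[0,0.4,-0.6],[0,0,0],255],
  [[-0.3,0.2,-1.5],[0,0,0],180],
  [[-1.3,-0.5,-1.5],[0,0,0],180],
  [[-2.1,-1.0,-1.5],[0,0,0],180],
])

```text
t: 10.45
ee_pos: [0.5174, 0.05, 0.0854]
tcp_rot: [0.997, 0.079, 0.001, -0.001]
force: [-0.9, 0.5, 0.4]
grip_width: 0.295
```

Emit:
jog_arm([
  [[0,0,0],[0,0,0],180],
  [[0,0,0.8],[0,0,0],180],
  [[0,0,1.45],[0,0,0],180],
  [[0,0,1.53],[0,0,0],180],
  [[0,0,1.53],[0,0,0],180],
])

```text
t: 10.95
ee_pos: [0.5184, 0.0483, 0.0227]
tcp_rot: [0.997, 0.078, -0.001, -0.0]
force: [-0.3, 0.3, -0.1]
grip_width: 0.295
```

```bash
python3 y.py; python3 - <<'E'
from h import *
im,m=snap('top','t4'); cv2.imwrite('pics/t4c.png',cv2.resize(im[145:260,275:385],None,fx=5,fy=5,interpolation=2)[:,:,::-1])
E
```

```text
[0.51835176 0.04834736 0.02274773] Ftool [-0.3  -0.34  0.1 ]
rear x 28.5 front 111.5 y [-27.8  33.2]
```

Emit:
jog_arm([
  [[0.1,0,0],[0,0,0],180],
  [[0.2,0,0],[0,0,0],180],
  [[0.3,0,0],[0,0,0],180],
  [[0.36,0,0],[0,0,0],180],
  [[0.4,0,0],[0,0,0],180],
])

```text
t: 11.55
ee_pos: [0.5346, 0.0505, 0.0232]
tcp_rot: [0.997, 0.078, 0.0, 0.0]
force: [0.5, 0.6, 0.0]
grip_width: 0.294
```

Emit:
jog_arm([
  [[0.02,0,0],[0,0,0],180],
  [[0.04,0,0],[0,0,0],180],
  [[0.06,0,0],[0,0,0],180],
  [[0.08,0,0],[0,0,0],180],
  [[0.08,0,0],[0,0,0],180],
])

```text
t: 12.05
ee_pos: [0.537, 0.0509, 0.023]
tcp_rot: [0.997, 0.078, -0.0, 0.0]
force: [0.4, 0.5, 0.8]
grip_width: 0.291
```

Emit:
jog_arm([
  [[0.02,0,0],[0,0,0],180],
  [[0.04,0,0],[0,0,0],180],
  [[0.06,0,0],[0,0,0],180],
  [[0.06,0,0],[0,0,0],180],
])

```text
t: 12.45
ee_pos: [0.537, 0.0508, 0.0225]
tcp_rot: [0.997, 0.078, -0.003, 0.001]
force: [-6.4, -0.3, 3.6]
grip_width: 0.295
```

Emit:
jog_arm([
  [[0.02,0,0],[0,0,0],180],
  [[0.04,0,0],[0,0,0],180],
  [[0.06,0,0],[0,0,0],180],
  [[0.06,0,0],[0,0,0],180],
])

```text
t: 12.85
ee_pos: [0.537, 0.0507, 0.022]
tcp_rot: [0.997, 0.078, -0.005, 0.001]
force: [-9.9, -2.0, 5.8]
grip_width: 0.296
```

```bash
python3 y.py
```

```text
[0.53697044 0.0507155  0.02195101] Ftool [-10.12   0.49  -5.69]
rear x 10.2 front 110.9 y [-28.3  32.9]
```

Emit:
jog_arm([
  [[-0.2,0,0],[0,0,0],180],
  [[-0.5,0,-0.2],[0,0,0],180],
  [[-0.5,0,-1.4],[0,0,0],180],
  [[0.4,0,-2.4],[0,0,0],180],
  [[1.4,0,-3.1],[0,0,0],100],
])

```text
t: 13.4
ee_pos: [0.5959, 0.06, 0.1493]
tcp_rot: [0.997, 0.078, 0.002, 0.0]
force: [1.1, -0.0, -0.2]
grip_width: 0.451
```

Emit:
jog_arm([
  [[1.1,0.06,-1.3],[0,0,0],0],
  [[1.1,0.06,-1.3],[0,0,0],0],
  [[1.1,0.06,-1.3],[0,0,0],0],
  [[1.1,0.06,-1.3],[0,0,0],0],
])

```text
t: 13.8
ee_pos: [0.6381, 0.0645, 0.1972]
tcp_rot: [0.997, 0.078, -0.0, 0.0]
force: [-0.8, 0.2, -0.7]
grip_width: 0.996
```

```bash
cat > hole.py <<'E'
from h import *
s=status.sense();Rt=R.from_quat(s['tcp_rot']);p=s['ee_pos']
im,m=snap('wrist','hole%.2f'%s['t']);hsv=cv2.cvtColor(im,cv2.COLOR_RGB2HSV)
k=cv2.inRange(hsv,(20,130,50),(34,255,255))
cs,hi=cv2.findContours(k,cv2.RETR_CCOMP,cv2.CHAIN_APPROX_NONE)
i=max(range(len(cs)),key=lambda j:cv2.contourArea(cs[j]))
q=cv2.boxPoints(cv2.minAreaRect(cs[i]));P=px2w(m,q,.05)
print('TCP',p,'yellow',P[:,:2].round(4).tolist(),P.mean(0).round(4))
for j in range(4):
    e=P[j]-P[j-1];print('edge',np.linalg.norm(e).round(4),np.degrees(np.arctan2(e[1],e[0])).round(2))
for j in range(len(cs)):
    if hi[0][j][3]==i and cv2.contourArea(cs[j])>30:
        H=px2w(m,cs[j].reshape(-1,2),.05)
        (x,y),rad=cv2.minEnclosingCircle((H[:,:2]*1000).astype(np.float32));el=cv2.fitEllipse((H[:,:2]*1000).astype(np.float32))
        print('hole px',cs[j].reshape(-1,2).mean(0),'world mm',x,y,rad,el)
cv2.imwrite('pics/holecrop.png',cv2.resize(im[80:300,190:460],None,fx=2.9,fy=2.7,interpolation=2)[:,:,::-1])
E
python3 hole.py
```

```text
TCP [0.63809108 0.06446504 0.19715059] yellow [[0.6236, 0.4093], [0.6638, 0.3989], [0.6732, 0.1288], [0.635, 0.1292]] [0.6489 0.2666 0.05  ]
edge 0.2804 92.34
edge 0.0415 -14.52
edge 0.2702 -88.0
edge 0.0382 179.51
hole px [147.63636364 138.54545455] world mm 658.8717041015625 242.12945556640625 13.752443313598633 ((659.3759155273438, 243.177978515625), (4.833283424377441, 29.488306045532227), 1.092218041419983)
hole px [114.5        134.71153846] world mm 657.962158203125 275.9522399902344 12.980008125305176 ((658.28173828125, 278.3098449707031), (4.373818874359131, 30.022430419921875), 179.5825958251953)
```

View pics/holecrop.png

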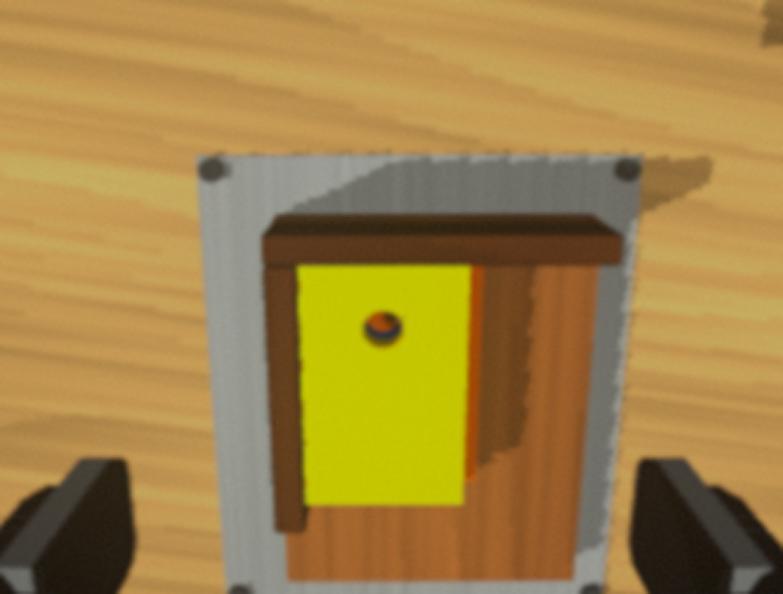

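Yellow is flush on both fences (edges col 298, row 265). Orange still sticks out about 5 mm on the -y side (cols 470-485), probably because the finger's back tapers at the tip. I'll turn the tool 90° and push it home with the flat finger sides.

Emit:
jog_arm([
  [[-0.2,0.3,0],[0,0,-1.5],180],
  [[-0.4,0.6,0],[0,0,-3],180],
  [[-0.6,0.9,0],[0,0,-4.5],180],
  [[-0.8,1.2,0],[0,0,-6],180],
  [[-1.04,1.41,0],[0,0,-7.5],180],
])

```text
t: 14.35
ee_pos: [0.6047, 0.0011, 0.1958]
tcp_rot: [0.918, 0.397, -0.002, -0.0]
force: [0.8, -1.9, -0.3]
grip_width: 0.292
```

Emit:
jog_arm([
  [[0,0,0.3],[0,0,-1.5],180],
  [[0,0,0.6],[0,0,-3],180],
  [[0,0,0.9],[0,0,-4.5],180],
  [[0,0,1.2],[0,0,-6],180],
  [[0,0,1.5],[0,0,-7.5],180],
])

```text
t: 14.85
ee_pos: [0.6046, 0.0022, 0.1356]
tcp_rot: [0.741, 0.671, -0.001, -0.001]
force: [-0.3, -0.1, 0.7]
grip_width: 0.295
```

Emit:
jog_arm([
  [[0,0,0.3],[0,0,-1.5],180],
  [[0,0,0.6],[0,0,-3],180],
  [[0,0,0.6],[0,0,-3],180],
])

```text
t: 15.15
ee_pos: [0.6036, 0.0019, 0.1105]
tcp_rot: [0.649, 0.76, -0.002, -0.003]
force: [-0.9, -0.8, -0.3]
grip_width: 0.296
```

```bash
python3 - <<'E'
from h import *
s=status.sense();Rt=R.from_quat(s['tcp_rot']);p=s['ee_pos'];print(p,s['joints'].round(2))
print('x angle',np.degrees(np.arctan2(*Rt.as_matrix()[[1,0],0])),'tilt',Rt.as_matrix()[:,2])
print('to start',Rt.inv().apply(np.array([.6057,.0024,.0215])-p)/.04)
E
python3 y.py
```

```text
[0.60361611 0.00193218 0.11050456] [ 0.44  0.59 -0.71  1.79  0.46  0.94 -0.31]
x angle 99.00705739539826 tilt [-6.64588520e-03 -8.83377543e-06 -9.99977916e-01]
to start [1.09927216e-03 6.78933108e-02 2.22471842e+00]
[0.60361611 0.00193218 0.11050456] Ftool [-0.61 -0.97  0.32]
rear x 25.3 front 87.0 y [-47.1  54.4]
```

Emit:
jog_arm([
  [[0,0,1.0],[0,0,0],180],
  [[0,0,1.9],[0,0,0],180],
  [[0,0,2.2],[0,0,0],180],
  [[0,0,2.22],[0,0,0],180],
])

```text
t: 15.6
ee_pos: [0.6056, 0.0024, 0.0237]
tcp_rot: [0.65, 0.76, -0.001, -0.001]
force: [-0.5, -0.3, 0.8]
grip_width: 0.292
```

Emit:
jog_arm([
  [[0.04,0,0],[0,0,0],180],
  [[0.1,0,0],[0,0,0],180],
  [[0.15,0,0],[0,0,0],180],
  [[0.2,0,0],[0,0,0],180],
  [[0.25,0,0],[0,0,0],180],
])

```text
t: 16.1
ee_pos: [0.6059, 0.0119, 0.0255]
tcp_rot: [0.65, 0.76, 0.0, 0.001]
force: [1.0, -1.2, 1.1]
grip_width: 0.293
```

```bash
python3 y.py
```

```text
[0.60585397 0.01193485 0.02547046] Ftool [-1.33  0.75 -1.06]
rear x 16.0 front 77.4 y [-51.2  50. ]
```

Emit:
jog_arm([
  [[-0.12,0,0],[0,0,0],180],
  [[-0.12,0,0.03],[0,0,0],180],
  [[-0.12,0,0.06],[0,0,0],180],
  [[-0.12,0,0.06],[0,0,0],180],
])

```text
t: 16.55
ee_pos: [0.6058, 0.0076, 0.022]
tcp_rot: [0.65, 0.76, -0.0, -0.0]
force: [-0.0, -0.5, 0.1]
grip_width: 0.295
```

Emit:
jog_arm([
  [[0.05,0,0],[0,0,0],180],
  [[0.1,0,0],[0,0,0],180],
  [[0.14,0,0],[0,0,0],180],
  [[0.18,0,0],[0,0,0],180],
  [[0.21,0,0],[0,0,0],180],
])

```text
t: 17.05
ee_pos: [0.6048, 0.0157, 0.0224]
tcp_rot: [0.65, 0.76, -0.0, 0.0]
force: [-0.1, -1.3, 0.1]
grip_width: 0.299
```

Emit:
jog_arm([
  [[0.02,0,0],[0,0,0],180],
  [[0.04,0,0],[0,0,0],180],
  [[0.06,0,0],[0,0,0],180],
  [[0.06,0,0],[0,0,0],180],
])

```text
t: 17.45
ee_pos: [0.6045, 0.0173, 0.0224]
tcp_rot: [0.65, 0.76, -0.0, 0.0]
force: [-0.6, -2.1, 0.8]
grip_width: 0.296
```

```bash
python3 y.py
```

```text
[0.6045414  0.01734436 0.0223868 ] Ftool [-2.02 -0.94 -0.79]
rear x 10.3 front 71.8 y [-50.8  50.5]
```

Contact with yellow is at 10.3, so the whole stack is now touching. I load it a little more.

Emit:
jog_arm([
  [[0.03,0,0],[0,0,0],180],
  [[0.06,0,0],[0,0,0],180],
  [[0.06,0,0],[0,0,0],180],
])

```text
t: 17.8
ee_pos: [0.6045, 0.0174, 0.0224]
tcp_rot: [0.65, 0.76, -0.002, 0.001]
force: [1.1, -5.9, 1.0]
grip_width: 0.293
```

Emit:
jog_arm([
  [[0.03,0,0],[0,0,0],180],
  [[0.06,0,0],[0,0,0],180],
  [[0.06,0,0],[0,0,0],180],
])

```text
t: 18.1
ee_pos: [0.6045, 0.0174, 0.0224]
tcp_rot: [0.651, 0.759, -0.003, 0.003]
force: [1.7, -11.8, 1.9]
grip_width: 0.295
```

```bash
python3 y.py
```

```text
[0.60449744 0.01738007 0.02244845] Ftool [-11.94  -0.12  -1.8 ]
rear x 9.9 front 71.6 y [-50.9  50.4]
```

Emit:
jog_arm([
  [[-0.2,0,0],[0,0,0],180],
  [[-0.4,0,-0.2],[0,0,0],180],
  [[-0.4,0,-1.4],[0,0,0],180],
  [[0.4,0.3,-2.2],[0,0,0],100],
  [[1.1,0.6,-3.1],[0,0,0],0],
])

```text
t: 18.65
ee_pos: [0.6202, 0.0713, 0.1481]
tcp_rot: [0.65, 0.76, 0.001, -0.001]
force: [1.3, 0.7, 0.4]
grip_width: 0.622
```

Emit:
jog_arm([
  [[0.25,0,-1.3],[0,0,0],0],
  [[0.25,0,-1.3],[0,0,0],0],
  [[0.25,0,-1.3],[0,0,0],0],
  [[0.25,0,-1.3],[0,0,0],0],
])

```text
t: 19.05
ee_pos: [0.6182, 0.0795, 0.1974]
tcp_rot: [0.65, 0.76, -0.001, -0.001]
force: [-0.7, -0.0, -0.9]
grip_width: 0.996
```

```bash
sed -i 's/(20,130,50),(34,255,255))/(26,200,80),(32,255,255)); kk=k.copy(); k[:]=0; k[100:320,210:440]=kk[100:320,210:440]/' hole.py; python3 hole.py
```

```text
TCP [0.61816336 0.07950163 0.19743317] yellow [[0.5438, 0.0798], [0.6425, 0.0955], [0.6536, 0.0357], [0.5491, 0.0188]] [0.5973 0.0574 0.05  ]
edge 0.0612 94.96
edge 0.0999 9.03
edge 0.0608 -79.47
edge 0.1058 -170.84
hole px [322.78378378 203.08108108] world mm 622.3817749023438 61.800201416015625 7.734144687652588 ((622.1082153320312, 62.30030059814453), (13.184625625610352, 14.894845962524414), 117.3427963256836)
```

View pics/holecrop.png

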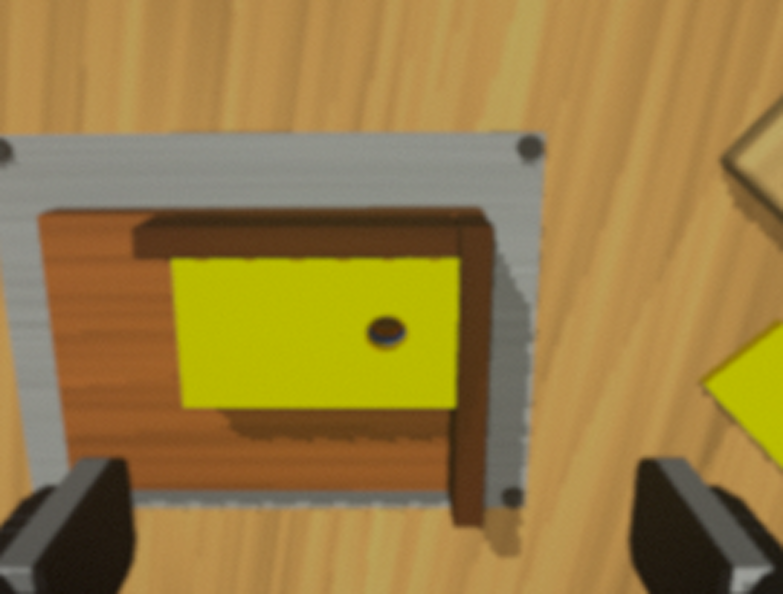

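All three are flush now: yellow's edges sit on both fences (row 258 and col 459), no orange or blue shows, and the hole at crop (386,332) is clear through to the dark base. By camera the hole is at (622.2, 62.1) mm, which agrees with the push contacts. Next is the rod.

Emit:
jog_arm([
  [[-0.9,-0.65,-0.3],[0,0,0.8],0],
  [[-1.8,-1.3,-0.6],[0,0,1.6],0],
  [[-2.7,-1.95,-0.8],[0,0,2.4],0],
  [[-3.6,-2.6,-1.0],[0,0,3.2],0],
  [[-4.4,-3.25,-1.0],[0,0,4.0],0],
])

```text
t: 19.6
ee_pos: [0.5167, -0.1166, 0.2379]
tcp_rot: [0.773, 0.634, -0.0, -0.0]
force: [1.1, -0.6, -0.1]
grip_width: 1.0
```

```bash
python3 - <<'E'
from h import *
s=status.sense();Rt=R.from_quat(s['tcp_rot']);p=s['ee_pos'];print(p,np.degrees(np.arctan2(*Rt.as_matrix()[[1,0],0])))
print(Rt.inv().apply(np.array([.478,-.19,.235])-p)/.04)
E
```

```text
[ 0.51672767 -0.11664748  0.23786435] 78.70098714920475
[-1.98797421 -0.59007493  0.07185548]
```

Emit:
jog_arm([
  [[-1.0,-0.3,0],[0,0,0.9],0],
  [[-1.99,-0.6,0],[0,0,1.75],0],
  [[-1.99,-0.6,0],[0,0,1.75],0],
  [[-1.99,-0.6,0],[0,0,1.75],0],
])

```text
t: 20.0
ee_pos: [0.478, -0.1887, 0.2372]
tcp_rot: [0.819, 0.574, -0.0, -0.001]
force: [0.0, 0.7, -0.0]
grip_width: 1.002
```

```bash
python3 - <<'E'
from h import *
s=status.sense();Rt=R.from_quat(s['tcp_rot']);p=s['ee_pos'];print(p,np.degrees(np.arctan2(*Rt.as_matrix()[[1,0],0])))
im,m=snap('wrist','rod1');hsv=cv2.cvtColor(im,cv2.COLOR_RGB2HSV)
k=cv2.inRange(hsv,(0,170,60),(5,255,255))|cv2.inRange(hsv,(170,170,60),(179,255,255))
c=max(cv2.findContours(k,0,1)[0],key=cv2.contourArea)
print(cv2.boundingRect(c),len(cv2.findContours(k,0,1)[0]))
# brightest red = top face
v=hsv[:,:,2][k>0];print(np.percentile(v,[5,25,50,75,95]))
cv2.imwrite('pics/rodc.png',cv2.resize(im[100:300,180:460],None,fx=2.8,fy=2.8,interpolation=2)[:,:,::-1])
E
```

```text
[ 0.47804004 -0.18868974  0.23716823] 70.0622829364723
(312, 192, 23, 23) 5
[110.6 141.  147.  149.  150. ]
```

View pics/rodc.png

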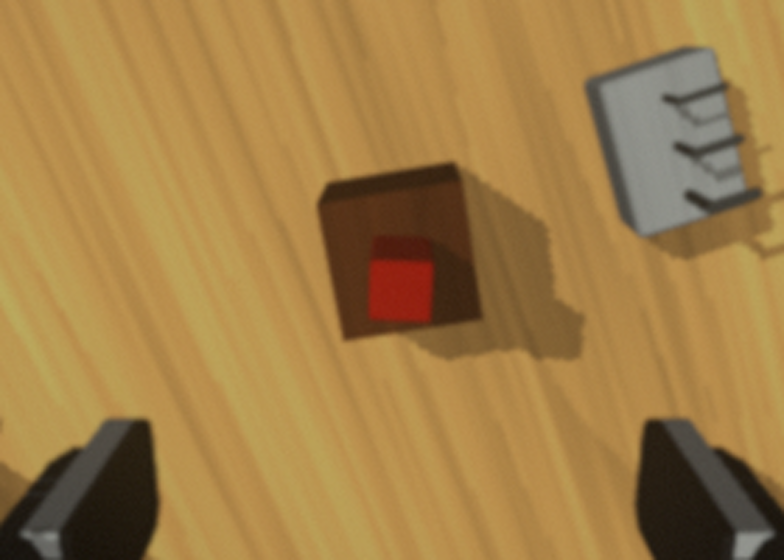

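The handle's top face is centred at crop (401,291) and square to the jaws. The hex holder at crop (670,140) is well clear.

```bash
python3 - <<'E'
from h import *
s=status.sense();Rt=R.from_quat(s['tcp_rot']);p=s['ee_pos'];m=cams.camera_model('wrist')
im=cv2.imread('pics/rod1.png');hsv=cv2.cvtColor(im,cv2.COLOR_BGR2HSV)
k=cv2.inRange(hsv,(0,170,130),(5,255,255))|cv2.inRange(hsv,(170,170,130),(179,255,255));k[:,:300]=0;k[:,345:]=0
c=max(cv2.findContours(k,0,1)[0],key=cv2.contourArea);b=cv2.minAreaRect(c);q=cv2.boxPoints(b)
P=Rt.inv().apply(px2w(m,q,.092)-p)*1000;print(b,P.round(1).tolist(),'centre',P.mean(0).round(1),'world',px2w(m,[b[0]],.092))
print('units',P.mean(0)/40,'dz',(p[2]-.058)/.04)
E
```

```text
((322.5, 203.0), (20.0, 21.0), 90.0) [[-6.4, -9.6, 145.5], [-6.3, 11.7, 145.4], [-27.9, 12.0, 145.4], [-27.9, -9.8, 145.5]] centre [-17.1   1.1 145.5] world [[ 0.47393629 -0.20342446  0.092     ]]
units [-0.42775669  0.02714152  3.63629919] dz 4.486773383861978
```

Emit:
jog_arm([
  [[-0.43,0.03,1.0],[0,0,0],0],
  [[-0.43,0.03,2.0],[0,0,0],0],
  [[-0.43,0.03,3.0],[0,0,0],0],
  [[-0.43,0.03,3.8],[0,0,0],0],
  [[-0.43,0.03,4.3],[0,0,0],0],
])

```text
t: 20.55
ee_pos: [0.4738, -0.2017, 0.0635]
tcp_rot: [0.817, 0.577, -0.0, -0.002]
force: [-0.2, 1.4, 1.0]
grip_width: 0.998
```

Emit:
jog_arm([
  [[0,0,0.12],[0,0,0],0],
  [[0,0,0.18],[0,0,0],0],
  [[0,0,0.18],[0,0,0],0],
])

```text
t: 20.85
ee_pos: [0.4756, -0.2036, 0.0598]
tcp_rot: [0.818, 0.576, 0.001, 0.0]
force: [0.5, -1.1, -0.4]
grip_width: 0.999
```

Emit:
jog_arm([
  [[0,0,0],[0,0,0],255],
  [[0,0,0],[0,0,0],255],
  [[0,0,0],[0,0,0],255],
  [[0,0,0],[0,0,0],255],
  [[0,0,0],[0,0,0],255],
], newtons=30)

```text
t: 21.35
ee_pos: [0.4747, -0.2044, 0.0596]
tcp_rot: [0.818, 0.575, 0.0, 0.0]
force: [-1.2, -0.0, 3.2]
grip_width: 0.277
```

Emit:
jog_arm([
  [[0,0,-0.3],[0,0,0],255],
  [[0,0,-0.8],[0,0,0],255],
  [[0,0,-1.4],[0,0,0],255],
  [[0,0,-1.9],[0,0,0],255],
  [[0,0,-2.1],[0,0,0],255],
])

```text
t: 21.85
ee_pos: [0.4757, -0.2044, 0.1456]
tcp_rot: [0.818, 0.575, 0.001, 0.002]
force: [0.3, -0.2, 0.0]
grip_width: 0.278
```

Emit:
jog_arm([
  [[0,0,0],[0,0,0],255],
  [[0,0,0],[0,0,0],255],
])

```text
t: 22.05
ee_pos: [0.474, -0.2042, 0.1427]
tcp_rot: [0.818, 0.575, -0.0, -0.0]
force: [1.1, -0.7, -1.8]
grip_width: 0.275
```

```bash
python3 - <<'E'
from h import *
s=status.sense();Rt=R.from_quat(s['tcp_rot']);p=s['ee_pos'];print(p,np.degrees(np.arctan2(*Rt.as_matrix()[[1,0],0])),s['force'],s['joints'].round(2))
im,m=snap('wrist','rod2');im2,m2=snap('side','side2')
a=np.array([622.2,62.1])/1000
print('to hole units',Rt.inv().apply(np.array([*a,p[2]])-p)/.04)
sp=w2px(m2,[[*p[:2],.08]])[0].astype(int);print(sp)
x,y=max(sp[0]-70,0),max(sp[1]-90,0)
b=cv2.resize(im2[y:y+150,x:x+140],(420,450),interpolation=2)
cv2.imwrite('pics/rod2c.png',np.hstack([cv2.resize(im[170:370,240:400],(360,450),interpolation=2),b])[:,:,::-1])
E
```

```text
[ 0.47398621 -0.20420128  0.14268161] 70.22018353675591 [ 1.09469006 -0.66105031 -1.80513173] [ 0.82  0.38 -0.61  1.97  0.28  0.87 -0.29]
to hole units [ 7.51865049e+00  1.23377651e+00 -1.95459976e-03]
[334 288]
```

View pics/rod2c.png

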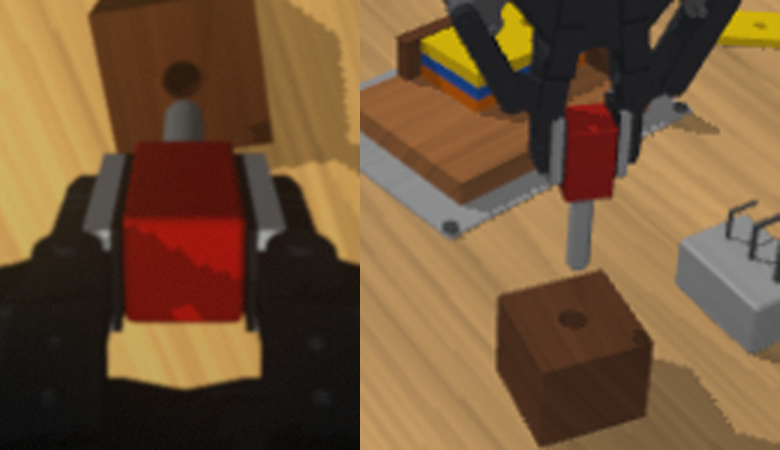

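The rod is held and upright. Its handle top face spans wrist-crop (124-245, 218-321), and the empty block hole is at wrist-crop (182,78).

```bash
python3 - <<'E'
from h import *
s=status.sense();Rt=R.from_quat(s['tcp_rot']);p=s['ee_pos'];m=cams.camera_model('wrist')
q=[[240+a/2.25,170+b/2.25] for a,b in((124,218),(245,218),(245,321),(124,321))]
T=Rt.inv().apply(px2w(m,q,p[2]+.0324)-p)*1000;print(T.round(1).tolist(),T.mean(0).round(1))
print('block hole',px2w(m,[[240+182/2.25,170+78/2.25]],.052))
E
```

```text
[[10.3, -11.0, -32.4], [10.3, 11.7, -32.4], [-12.8, 12.5, -32.4], [-12.9, -11.6, -32.4]] [ -1.3   0.4 -32.4]
block hole [[ 0.47280532 -0.20491381  0.052     ]]
```

Emit:
jog_arm([
  [[0.9,0.15,0],[0,0,0],255],
  [[1.9,0.31,0],[0,0,0],255],
  [[2.9,0.47,0],[0,0,0],255],
  [[3.9,0.63,0],[0,0,0],255],
  [[4.9,0.8,0],[0,0,0],255],
])

```text
t: 22.65
ee_pos: [0.5709, -0.0292, 0.142]
tcp_rot: [0.818, 0.575, -0.001, -0.001]
force: [0.2, -0.4, -1.0]
grip_width: 0.279
```

Emit:
jog_arm([
  [[1.0,0.17,0],[0,0,0],255],
  [[1.9,0.31,0],[0,0,0],255],
  [[2.4,0.39,0],[0,0,0],255],
  [[2.6,0.43,0],[0,0,0],255],
  [[2.65,0.44,0],[0,0,0],255],
])

```text
t: 23.15
ee_pos: [0.623, 0.0638, 0.1421]
tcp_rot: [0.818, 0.576, -0.001, -0.001]
force: [0.1, -0.5, 0.0]
grip_width: 0.277
```

Emit:
jog_arm([
  [[0,0,0],[0,0,0],255],
  [[0,0,0],[0,0,0],255],
  [[0,0,0],[0,0,0],255],
])

```text
t: 23.45
ee_pos: [0.6231, 0.0615, 0.1431]
tcp_rot: [0.819, 0.574, -0.0, 0.0]
force: [0.0, 0.1, -0.9]
grip_width: 0.27
```

```bash
cat > off.py <<'E'
from h import *
s=status.sense();Rt=R.from_quat(s['tcp_rot']);p=s['ee_pos'];print(p,np.degrees(np.arctan2(*Rt.as_matrix()[[1,0],0])),'tilt',Rt.as_matrix()[:2,2].round(4),s['force'].round(1),s['grip_width'])
rod=p+Rt.apply([-.0013,.0002,0]);d=np.array([.6222,.0621,p[2]])-rod
print('rod->hole mm in tool',Rt.inv().apply(d)*1000,'foot z',p[2]-.0556)
E
python3 off.py
```

```text
[0.62311584 0.06151483 0.14313272] 70.11049994802278 tilt [-0.0003 -0.001 ] [ 0.   0.1 -0.9] 0.2701544461295372
rod->hole mm in tool [ 1.53869277e+00 -1.26028732e+00 -3.27095661e-04] foot z 0.0875327226595461
```

Emit:
jog_arm([
  [[0.02,-0.015,0.2],[0,0,0],255],
  [[0.02,-0.015,0.45],[0,0,0],255],
  [[0.02,-0.015,0.65],[0,0,0],255],
  [[0.02,-0.015,0.72],[0,0,0],255],
  [[0.02,-0.015,0.72],[0,0,0],255],
])

```text
t: 23.95
ee_pos: [0.6226, 0.0641, 0.1134]
tcp_rot: [0.818, 0.575, -0.001, -0.0]
force: [-0.3, -0.9, -0.2]
grip_width: 0.276
```

Emit:
jog_arm([
  [[0,0,0],[0,0,0],255],
  [[0,0,0],[0,0,0],255],
])

```text
t: 24.15
ee_pos: [0.6234, 0.0644, 0.1148]
tcp_rot: [0.818, 0.575, 0.0, 0.0]
force: [-1.1, 0.2, 0.1]
grip_width: 0.275
```

```bash
python3 off.py; python3 - <<'E'
from h import *
im,m=snap('wrist','ins');im2,m2=snap('side','ins_s');im3,m3=snap('top','ins_t')
print(status.sense()['ee_pos'])
sp=w2px(m2,[[.622,.062,.06]])[0].astype(int);print(sp)
b=cv2.resize(im2[sp[1]-35:sp[1]+40,sp[0]-40:sp[0]+40],(400,375),interpolation=2)
cv2.imwrite('pics/insc.png',np.hstack([cv2.resize(im[190:290,270:370],(375,375),interpolation=2),b])[:,:,::-1])
E
```

```text
[0.6233831  0.06435226 0.11477828] 70.23852878467198 tilt [0.0008 0.0001] [-1.1  0.2  0.1] 0.2752082271991607
rod->hole mm in tool [-1.21963288e+00 -5.51923420e-01 -1.21514621e-03] foot z 0.05917828127646811
[0.62329476 0.06421403 0.11473606]
[320 200]
```

View pics/insc.png

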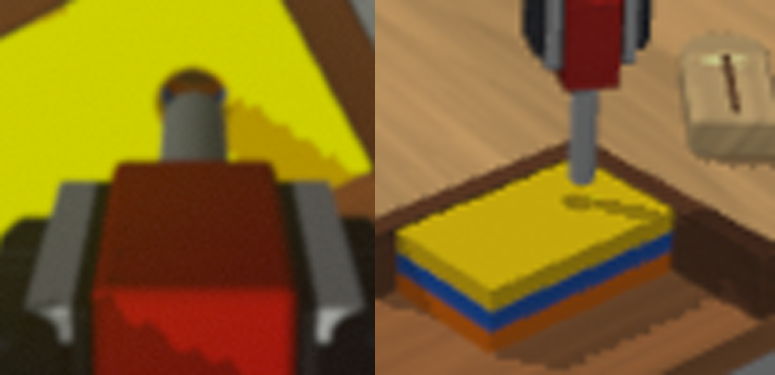

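```bash
python3 - <<'E'
from h import *
s=status.sense();Rt=R.from_quat(s['tcp_rot']);p=s['ee_pos'];m=cams.camera_model('wrist');m2=cams.camera_model('side')
print(p)
h=np.array([.6222,.0621,.05]);X=Rt.apply([1,0,0]);Y=Rt.apply([0,1,0])
print('hole +x edge,±y',w2px(m,[h+.007*X,h+.007*Y,h-.007*Y]).round(1).tolist())
r0=p+Rt.apply([-.0013,.0002,0]);r0[2]=p[2]-.0556
print('foot front, chamfer front, foot ±y',w2px(m,[r0+.0045*X,r0+.006*X+[0,0,.003],r0+[0,0,.003]+.006*Y,r0+[0,0,.003]-.006*Y]).round(1).tolist())
f=lambda q:[(375+(q[0]-280)*5).round(),((q[1]-165)*5).round()]
print('side crop: hole',f(w2px(m2,[h])[0]),'foot',f(w2px(m2,[r0])[0]))
im=cv2.imread('pics/ins.png')[200:235,321:323].mean(1).round().astype(int);print([(200+i,*v) for i,v in enumerate(im.tolist())])
E
```

```text
[0.62329476 0.06421403 0.11473606]
hole +x edge,±y [[320.9, 207.7], [330.2, 216.5], [311.5, 216.5]]
foot front, chamfer front, foot ±y [[321.6, 213.6], [321.6, 213.0], [330.0, 221.0], [313.1, 220.9]]
side crop: hole [np.float64(575.0), np.float64(198.0)] foot [np.float64(576.0), np.float64(177.0)]
[(200, 0, 206, 205), (201, 0, 207, 205), (202, 0, 206, 204), (203, 0, 206, 204), (204, 0, 208, 206), (205, 0, 206, 205), (206, 0, 198, 200), (207, 0, 170, 177), (208, 9, 112, 128), (209, 17, 64, 83), (210, 19, 50, 68), (211, 17, 50, 68), (212, 19, 52, 78), (213, 25, 59, 86), (214, 45, 70, 88), (215, 63, 80, 85), (216, 70, 82, 82), (217, 70, 84, 84), (218, 70, 83, 83), (219, 70, 83, 83), (220, 70, 84, 84), (221, 70, 82, 82), (222, 68, 82, 82), (223, 68, 82, 82), (224, 68, 82, 82), (225, 67, 81, 80), (226, 69, 82, 82), (227, 69, 83, 82), (228, 68, 81, 82), (229, 68, 82, 81), (230, 70, 82, 82), (231, 66, 78, 82), (232, 49, 65, 82), (233, 25, 44, 84), (234, 10, 35, 88)]
```

Wrist view: the hole (rim row 208) and the foot (front edge row 214) nearly coincide. The rod is about 1 mm too far along tool +x and +y. I correct that and lower slowly.

Emit:
jog_arm([
  [[-0.02,-0.027,0],[0,0,0],255],
  [[-0.02,-0.027,0.08],[0,0,0],255],
  [[-0.02,-0.027,0.16],[0,0,0],255],
  [[-0.02,-0.027,0.22],[0,0,0],255],
  [[-0.02,-0.027,0.27],[0,0,0],255],
])

```text
t: 24.8
ee_pos: [0.6216, 0.0637, 0.1031]
tcp_rot: [0.818, 0.575, -0.0, -0.0]
force: [-0.4, 0.6, -1.0]
grip_width: 0.278
```

```bash
python3 off.py
```

```text
[0.6216465  0.06371376 0.10313547] 70.23221867611637 tilt [-0.0005 -0.0001] [-0.4  0.6 -1. ] 0.27809735691588766
rod->hole mm in tool [-3.14673789e-02  8.66674709e-01 -8.30922898e-05] foot z 0.04753546954696983
```

Foot at 47.5 mm with no force, so it has entered the hole. Continuing down.

Emit:
jog_arm([
  [[0,0,0.05],[0,0,0],255],
  [[0,0,0.1],[0,0,0],255],
  [[0,0,0.15],[0,0,0],255],
  [[0,0,0.2],[0,0,0],255],
])

```text
t: 25.2
ee_pos: [0.6219, 0.0637, 0.0955]
tcp_rot: [0.818, 0.575, 0.0, 0.0]
force: [-0.8, -0.1, -0.4]
grip_width: 0.279
```

```bash
python3 off.py
```

```text
[0.6219284  0.06374013 0.09547962] 70.22631463689493 tilt [ 0.0003 -0.    ] [-0.8 -0.1 -0.4] 0.27860184640629926
rod->hole mm in tool [-1.51533702e-01  6.10451727e-01  1.59596137e-04] foot z 0.039879617905265854
```

Emit:
jog_arm([
  [[0,0,0.05],[0,0,0],255],
  [[0,0,0.1],[0,0,0],255],
  [[0,0,0.15],[0,0,0],255],
  [[0,0,0.2],[0,0,0],255],
  [[0,0,0.25],[0,0,0],255],
])

```text
t: 25.7
ee_pos: [0.6219, 0.0637, 0.0855]
tcp_rot: [0.818, 0.575, 0.0, 0.0]
force: [0.1, -0.3, -0.9]
grip_width: 0.278
```

Emit:
jog_arm([
  [[0,0,0.05],[0,0,0],255],
  [[0,0,0.1],[0,0,0],255],
  [[0,0,0.15],[0,0,0],255],
  [[0,0,0.18],[0,0,0],255],
])

```text
t: 26.1
ee_pos: [0.6218, 0.0637, 0.0782]
tcp_rot: [0.818, 0.575, -0.0, 0.0]
force: [0.6, -0.9, -0.2]
grip_width: 0.281
```

Emit:
jog_arm([
  [[0,0,0.03],[0,0,0],255],
  [[0,0,0.06],[0,0,0],255],
  [[0,0,0.09],[0,0,0],255],
  [[0,0,0.12],[0,0,0],255],
  [[0,0,0.15],[0,0,0],255],
])

```text
t: 26.6
ee_pos: [0.6218, 0.0638, 0.0723]
tcp_rot: [0.818, 0.575, 0.0, 0.0]
force: [0.0, 0.1, -0.9]
grip_width: 0.276
```

Emit:
jog_arm([
  [[0,0,0.04],[0,0,0],255],
  [[0,0,0.08],[0,0,0],255],
  [[0,0,0.12],[0,0,0],255],
])

```text
t: 26.9
ee_pos: [0.622, 0.0638, 0.0675]
tcp_rot: [0.818, 0.575, 0.0, 0.0]
force: [2.1, -0.5, -0.7]
grip_width: 0.279
```

Emit:
jog_arm([
  [[0,0,0.05],[0,0,0],255],
  [[0,0,0.1],[0,0,0],255],
  [[0,0,0.15],[0,0,0],255],
  [[0,0,0.19],[0,0,0],255],
  [[0,0,0.22],[0,0,0],255],
])

```text
t: 27.4
ee_pos: [0.622, 0.0637, 0.0587]
tcp_rot: [0.818, 0.575, 0.0, 0.0]
force: [1.7, -0.8, 0.4]
grip_width: 0.273
```

Emit:
jog_arm([
  [[0,0,0.015],[0,0,0],255],
  [[0,0,0.03],[0,0,0],255],
])

```text
t: 27.6
ee_pos: [0.622, 0.0638, 0.0576]
tcp_rot: [0.818, 0.575, 0.0, 0.0]
force: [2.3, -0.5, 0.4]
grip_width: 0.276
```

Emit:
jog_arm([
  [[0,0,0],[0,0,0],150],
  [[0,0,0],[0,0,0],100],
  [[0,0,0],[0,0,0],60],
  [[0,0,0],[0,0,0],60],
])

```text
t: 28.0
ee_pos: [0.6215, 0.0638, 0.0575]
tcp_rot: [0.818, 0.575, -0.0, -0.0]
force: [0.7, 0.2, -0.1]
grip_width: 0.768
```

Emit:
jog_arm([
  [[0,0,-0.4],[0,0,0],60],
  [[0,0,-1.2],[0,0,0],60],
  [[0,0,-2.2],[0,0,0],60],
  [[0,0,-3.0],[0,0,0],60],
  [[0.3,0,-3.4],[0,0,0],60],
])

```text
t: 28.5
ee_pos: [0.6273, 0.074, 0.1983]
tcp_rot: [0.819, 0.574, 0.002, 0.002]
force: [0.7, 0.5, -0.5]
grip_width: 0.766
```

Emit:
jog_arm([
  [[0,0,0],[0,0,0],60],
  [[0,0,0],[0,0,0],60],
  [[0,0,0],[0,0,0],60],
])

```text
t: 28.8
ee_pos: [0.6249, 0.0741, 0.1923]
tcp_rot: [0.818, 0.575, -0.001, -0.0]
force: [-0.5, -0.7, 0.3]
grip_width: 0.766
```

```bash
python3 - <<'E'
from h import *
im,m=snap('wrist','fin');im2,m2=snap('side','fin_s')
b=cv2.resize(im2[150:270,240:385],(435,360),interpolation=2)
cv2.imwrite('pics/finc.png',np.hstack([cv2.resize(im[100:300,210:430],(360,360),interpolation=2),b])[:,:,::-1])
E
```

```text
(no output)
```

View pics/finc.png

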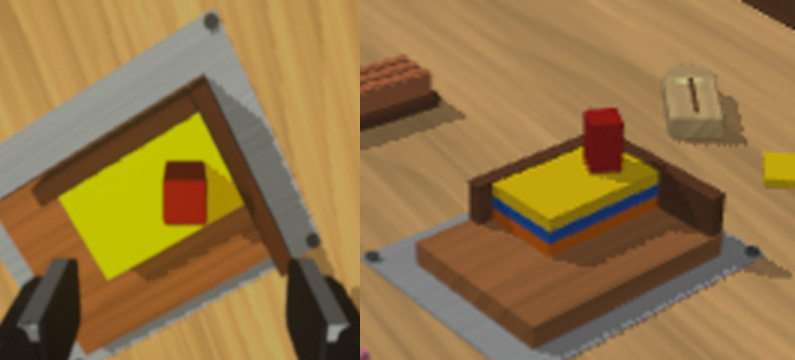

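The handle stands upright on the yellow scraper (side crop (603,168)), and the stack is flush in the fence corner. The gripper is clear and the other things on the bench look undisturbed.

```bash
python3 -c "
from h import *
print(r.sign_off())"
```

```text
the job is handed in; nothing more can be done
None
```

I pushed the three scrapers square against both fences of the keeper, then moved the rod from its block down through all three into the base. I let it go and handed the job in. The hand-in gives no verdict. The last robot time I read was 28.8 s, inside the 67 s limit.

- **Seating:** The first push towards the side fence left the orange scraper about 5 mm short, which a close look showed. I turned the tool 90° and pushed again, and after that no orange or blue showed beyond the yellow. Pushing forces read at the wrist stayed around 12 N.
- **Hole position:** The wrist camera put it at (622.2, 62.1) mm. The push contacts agree with that if the finger's half-width is 11 mm; the images suggested about 10.3 mm, which would shift it about 1 mm.
- **Rod:** Just before insertion the side view suggested about 2 mm of offset and the wrist view about 1 mm. I corrected by about 1 mm, and the rod went in with almost no force.
- **Final check:** The last pictures show the handle upright on the yellow scraper, the stack flush in the corner and the gripper clear. The foot's height, about 2 mm above the bench, is worked out from the tool height, not seen. The brush and tip protector showed no sign of being moved; the mug and hex holder were outside that last crop, but no move went near them.

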